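# Expose a tinted lens sample in the counter lens tester

## Task

Take the blue lens sample from the felt mat and set it down gently and flat on the tester's round sprung pan, wholly inside the white ring, and let go of it. Then, with the fingers, press the orange spring-return dial lever down past its first two notches to the third and last one (the red mark), and keep holding it there: finish while still pressing it, because it springs back if released. Leave the other samples, the glasses case and the cleaner bottle where they are, and do not bump the lens off centre.

Things in the scene. Friction and masses are not known exactly. Their poses are not given: they have to be found in the camera images.
- sample_blue: blue lens sample: a blue domed lens sunk in a white round carrier, 52 mm diameter, 18 mm high, 56 to 112 g; solid, grip it across its diameter. Origin at the centre of its underside, z up. It lies on the felt mat in one of three places 85 mm apart in a row
- sample_brown: brown lens sample, same shape and size, origin alike; leave alone
- sample_green: green lens sample, same shape and size, origin alike; leave alone
- mat: grey felt mat fixed to the counter, 290 mm (its x) by 110 mm (its y), 4 mm thick; the three samples stand in a row along its x axis, 85 mm apart (85 mm off centre, centre, 85 mm off centre). Origin at the centre of its underside. The mat and the tester may change sides
- tester: lens tester fixed to the counter: white box 170 mm (its x) by 280 mm (its y), its lid 60 mm above the counter. Origin at the centre of its underside; its front faces its own -x. The pan stands over its +y half, the dial with the lever over its -y half. The grey dial cheeks rise to 121 mm above the counter, 36 mm around the dial axis; a grey block behind it rises to 100 mm
- pan_top (a point): centre of the top face of the sprung pan: a dark disc of 92 mm diameter with a white ring on it (72 mm inner, 78 mm outer diameter), top 77 mm above the counter when empty. It sinks up to 12 mm when loaded (150 N/m; 3 to 7 mm under a sample) and the point sinks with it
- pan_plate (a joint): how far the pan has sunk, in m: 0 empty, 0.012 at its stop
- dial_axis (a point): centre of the dial, on its level axle, which runs along the tester's y axis; 85 mm above the counter
- lever_grip (a point): centre of the orange crossbar at the lever's end: 18 mm diameter, 36 mm long along the tester's y, 75 mm from the dial axis towards the tester's front (-x). 116 mm above the counter at rest (0.42 rad above level); swings down in an arc to 60 mm (0.33 rad below level) at the third notch; the point moves with it. Only the box's front edge and the counter are beneath it
- dial_lever (a joint): angle of the dial in rad: 0 at rest, grows as the lever is pressed down; notches at 0.25, 0.50 and 0.75, hard stop at 0.77. A spring drives it back to 0 from everywhere, notches included. Pressing the crossbar takes 6 to 8 N to leave rest and each of the first two notches, 2 to 3 N less just before the next notch, and 5 to 6 N to hold it at the third
- case: blue glasses case, 60 x 160 x 40 mm, lying beyond the work; origin at the centre of its underside; leave alone
- cleaner: small clear lens-cleaner bottle, 36 mm diameter, 100 mm high, standing near the robot; origin at the centre of its underside; leave alone
Mind the look-alikes: they are no part of the job. Leave any yellow look-alike of the sample_blue alone.

How it is judged:
On the way, in this order (a step that is already met when the one before it is completed fails the run):
1. the blue sample rests flat on the pan, inside the ring, the pan sunk under it, the fingers off it, the dial not yet pressed (horizontal distance between sample_blue and pan_top below 0.01 m and z of sample_blue in the frame of pan_top below 0.004 m and angle between sample_blue's own z axis and vertical below 0.1 rad and value of joint pan_plate above 0.0015 m and contact force between sample_blue and the arm below 0.1 N and contact force between sample_blue and the fingers below 0.1 N and value of joint dial_lever below 0.12 rad), for 0.2 s.
2. the fingers hold the dial at its third notch (value of joint dial_lever above 0.69 rad and contact force between the fingers and dial_lever above 2 N), for 0.3 s.
At the end, for the whole second after the job is handed in: The fingers still press the lever (more than 2 N) and the dial is at its third notch (above 0.69 rad); the blue sample rests flat (within 0.1 rad) and still on the sunk pan (at least 1.5 mm), its centre within 10 mm of the pan's centre, untouched by the robot (all of step 2 and horizontal distance between sample_blue and pan_top below 0.01 m and z of sample_blue in the frame of pan_top below 0.004 m and angle between sample_blue's own z axis and vertical below 0.1 rad and value of joint pan_plate above 0.0015 m and contact force between sample_blue and the arm below 0.1 N and contact force between sample_blue and the fingers below 0.1 N and linear speed of sample_blue below 0.02 m/s); the arm keeps its last pose, push and grip.
It fails at once if the sample is dropped or rammed onto the pan (over 20 N) (contact force between sample_blue and pan_plate above 20 N).
It fails at once if the dial lever is pressed with the sample (contact force between sample_blue and dial_lever above 0.5 N).
It fails at once if another sample, the case or the bottle is moved by more than 15 mm or tipped (distance of any of sample_brown, sample_green, case, cleaner from where it was at the start of the episode above 0.015 m or angle between cleaner's own z axis and vertical above 0.4 rad).
It also fails if it takes over 56 s, if anything falls off the work surface, if the arm or the gripper's body presses on something with over 40 N, if the wrist force passes 120 N, or if a joint passes its speed limit or range.

## Robot

A 6-joint arm with a two-finger parallel gripper is mounted at the origin on the work surface. World frame = base frame: x ahead of the robot, y to its left, z up, the work surface at z = 0. Lengths are in m, angles in rad, forces in N, time in s.
With the tool pointing down it reaches from about 0.375 to 0.9 m from the base axis. Payload 3.1 kg.
Tool frame: the origin (TCP) lies midway between the tips of the shut fingers; the grasp point (between the pads) lies robot.grip_depth behind it (robot.grip_depth is the distance from the TCP to the grasp point, in m); z points along the fingers, y is the line along which they close (so a half turn about z gives the same grasp; the last joint's range is limited). The gripper opens to 87 mm and grips with 3 to 60 N. Pads are 19 mm wide; open, the fingers measure 117 mm over their backs; the gripper's body (75 mm by 190 mm) begins 51 mm behind the grasp point.
Start: joints at [-1.383, 0.527, 1.433, -0, 1.181, -0.178], TCP at [0.224, -0.584, 0.223] pointing down, gripper open.
Joint ranges: [-3.08, 3.08], [-0.75, 2.2], [0.22, 2.44], [-1.43, 4.57], [0, 2.65], [-2.85, 2.85]. Speed limits (rad/s): [2.79, 2.79, 3.14, 3.14, 3.14, 3.14].

## Interface

Orientations are given as a unit quaternion [x, y, z, w].
In Python, from rig import robot gives the robot as it stands.
- The arm moves only by the tool shift_gripper, called after ">>>" as a command line: name --pt "numbers of a row" for each row, then --argument value for the rest. Schema: {"type":"object","properties":{"steps":{"type":"array","items":{"type":"array","items":{"type":"number"},"minItems":4,"maxItems":4},"minItems":1,"maxItems":20},"jaw":{"type":"number"},"force":{"type":"number"},"only":{"type":"string"},"quiet":{"type":"boolean"},"lines":{"type":"string"}},"required":["steps"],"additionalProperties":false}. steps is a list of rows, 1 to 20 of them, each of 4 numbers: dx, dy, dz in m, then a turn about the tool's z in rad; each row shifts and turns the commanded pose from where the row before left it, along the tool's axes as they then stand; what a row does not reach is not made up. A row lasts 1/12 s, in which the tool goes at most 0.0417 m and 0.125 rad, less where a joint would pass 70% of its speed; a pose out of reach is approached as far as the arm can. jaw is the finger opening in m, set as the call begins (left out keeps the last). The fingers move at their own pace and stop on an object; force is the grip in N (left out, the last holds). Time passes only in rows, so rows that do not move let the fingers close. The tool returns the time, the measured TCP pose, the force, the opening and the grip force at its end. only (a regular expression) keeps the lines of the reply that match it, lines (a string "A,B") keeps lines A to B, and quiet returns only ok. Input that does not fit is refused with a message, and nothing moves.
- robot.get_obs(): the state, without advancing time (a new reading comes with each control period).
- robot.camera(name): name is "scene" or "top" or "wrist"; returns a dict with "img" (400x640x3 uint8, red, green, blue), "fx", "fy", "cx", "cy" (pixels), "xyz" and "attitude" of the camera in the world. Camera axes: x right, y down, z forward; pixel columns grow to the right and rows downward; lengths in m; the calibration is good to about 2 mm. A picture is of the moment at which its call begins. There is no depth.
- robot.hand_in(): hands the job in; it is judged then, once.
The state is a dict: "time": time; "q": joint angles; "joint_velocities": joint speeds; "joint_torque": joint torques, N m; "position": TCP position; "tool_rot": TCP orientation; "ft_force": force on the tool from outside, world axes, zero at the start; "moment": the same for the moment, N m; "grip_width": finger opening in m; "grip_force": force on a finger pad.
Only numpy, scipy, OpenCV 4.12 (cv2) and the standard library are available. Lean on these libraries where they do the work, as an engineer would, in place of code of your own. Each camera call takes 0.05 s, during which the arm holds its last target. There are 200 camera calls.

## Working session

There is one attempt and no reset: what is moved stays moved. The work goes in short steps, Python scripts to look and compute and a tool call to move; the robot and the scene stay as the last step left them, time stands still between calls to the robot, and variables do not carry over. Pictures are saved under pics/ and viewed, at most 10 in all, crops included, and the job is handed in when it is done.

```bash
ls; mkdir -p pics
```

Create h.py:
```python
import numpy as np, cv2
from scipy.spatial.transform import Rotation as R
from rig import robot
def rot(a):
    a=np.array(a,float)
    return a if a.shape==(3,3) else R.from_quat(a).as_matrix()
def ray(c,u,v):
    d=rot(c["attitude"])@np.array([(u-c["cx"])/c["fx"],(v-c["cy"])/c["fy"],1.]); return np.array(c["xyz"]),d
def onz(c,u,v,z):
    o,d=ray(c,u,v); return o+d*(z-o[2])/d[2]
def proj(c,p):
    q=rot(c["attitude"]).T@(np.array(p)-np.array(c["xyz"])); return np.array([c["fx"]*q[0]/q[2]+c["cx"],c["fy"]*q[1]/q[2]+c["cy"]])
def tri(c1,p1,c2,p2):
    o1,d1=ray(c1,*p1);o2,d2=ray(c2,*p2)
    s=np.linalg.lstsq(np.c_[d1,-d2],o2-o1,rcond=None)[0]
    a,b=o1+d1*s[0],o2+d2*s[1]; return (a+b)/2,np.linalg.norm(a-b)
def blobs(c,lo,hi,amin=40):
    h=cv2.cvtColor(c["img"],cv2.COLOR_RGB2HSV); m=cv2.inRange(h,np.array(lo),np.array(hi))
    n,_,s,ce=cv2.connectedComponentsWithStats(m)
    return [(ce[i].round(1).tolist(),s[i].tolist()) for i in range(1,n) if s[i][4]>=amin]
def save(c,n): cv2.imwrite("pics/"+n+".png",cv2.cvtColor(c["img"],cv2.COLOR_RGB2BGR))
```

Run:
```python
from h import *
for n in ("top","scene"):
    c=robot.camera(n); save(c,n); print(n,c["xyz"],c["attitude"],c["fx"])
    for k,lo,hi in(("blue",(95,90,40),(130,255,255)),("orange",(5,140,100),(18,255,255)),("yellow",(20,100,80),(35,255,255)),("green",(40,80,40),(85,255,255))): print(k,blobs(c,lo,hi))
print(robot.get_obs(),robot.grip_depth)
```

```text
pics
top [0.44224895 0.00923754 1.03513151] [ 0.70900055 -0.70256397  0.04731966 -0.03850893] 423.0091957483689
blue [([529.8, 70.1], [483, 34, 95, 74, 4483]), ([336.1, 118.1], [304, 101, 66, 36, 1461]), ([243.8, 243.5], [236, 235, 17, 18, 237]), ([318.5, 277.5], [315, 274, 8, 8, 52])]
orange [([440.2, 206.9], [434, 195, 12, 26, 235]), ([444.4, 237.5], [435, 234, 19, 8, 130])]
yellow [([303.2, 240.5], [292, 229, 23, 24, 415]), ([253.0, 302.5], [242, 291, 24, 24, 447]), ([202.1, 303.4], [191, 292, 24, 24, 440])]
green [([226.5, 174.7], [219, 167, 16, 16, 199])]
scene [ 1.11695064 -0.59294537  0.66697135] [ 0.82543262  0.32027921 -0.17491998 -0.43067995] 480.26272360028025
blue [([414.3, 62.8], [401, 47, 32, 41, 730]), ([508.5, 91.3], [488, 70, 46, 48, 1316]), ([267.5, 178.0], [264, 174, 8, 9, 66]), ([343.5, 185.2], [336, 182, 16, 8, 98]), ([389.7, 295.0], [360, 257, 61, 77, 2581])]
orange [([456.8, 38.8], [395, 22, 127, 34, 1244]), ([463.0, 38.5], [459, 35, 9, 9, 60]), ([478.3, 41.8], [474, 38, 10, 9, 71]), ([345.9, 68.3], [337, 66, 17, 6, 44]), ([424.2, 79.8], [419, 66, 11, 28, 234])
[... 613 characters left out ...]
, 'q': array([-1.38349150e+00,  5.28339250e-01,  1.43375765e+00,  1.54296172e-05,
        1.18140402e+00, -1.78523325e-01]), 'joint_velocities': array([ 0.0002261 , -0.00318644, -0.0011251 ,  0.00020848,  0.00137614,
       -0.00070973]), 'joint_torque': array([-2.73730338e-04, -4.40986919e+01, -1.77150428e+01,  6.35060831e-02,
        5.33646403e-02, -3.44850787e-05]), 'position': array([ 0.22347196, -0.5829875 ,  0.2216956 ]), 'tool_rot': array([ 9.83317897e-01,  1.81892833e-01,  2.94505901e-06, -9.54156558e-04]), 'ft_force': array([-0.16648292, -0.33942901,  0.17505633]), 'moment': array([ 0.04684349, -0.05646206,  0.00215878]), 'grip_force': 0.0, 'grip_width': 0.08659313039915957} 0.0187
```

View pics/top.png

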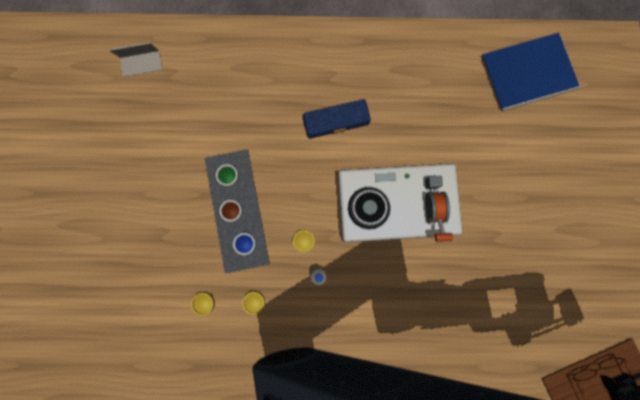

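View pics/scene.png

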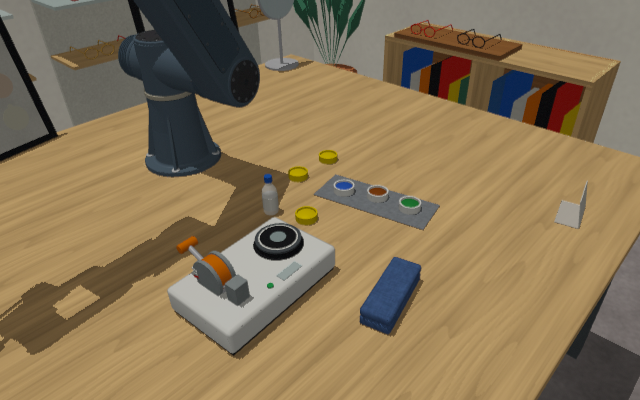

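The sample is the blue lens on the mat at (244,243) in the top view. Possible mix-ups:
- the bottle's blue cap (318,277)
- yellow look-alikes (303,240), (253,302) and (202,303)
- brown (230,210) and green (226,175)
- the blue case (336,118) and the blue book (530,70)

The blue dome in a white carrier on the grey mat fits the description. The pan is at (370,208) and the lever bar at (444,237).

Run:
```python
from h import *
t=robot.camera("top"); s=robot.camera("scene")
B=(95,90,40),(130,255,255)
b1=[b for b in blobs(t,*B) if abs(b[0][0]-244)<8][0][0]; b2=[b for b in blobs(s,*B) if abs(b[0][0]-343)<6][0][0]
print("blue tri",tri(t,b1,s,b2),"plane",onz(t,*b1,.021),onz(s,*b2,.021))
for n,u,v in(("brown",230.5,210.5),("green",226.5,174.7)): print(n,onz(t,u,v,.021))
print("bottle cap",tri(t,(318.5,277.5),s,(267.5,178)))
# mat: grey, low saturation
h=cv2.cvtColor(t["img"],cv2.COLOR_RGB2HSV)
m=cv2.inRange(h,(0,0,50),(180,60,130)); m[:, 290:]=0; m[:140]=0
m=cv2.morphologyEx(m,cv2.MORPH_CLOSE,np.ones((25,25)))
c=max(cv2.findContours(m,0,2)[0],key=cv2.contourArea); bx=cv2.boxPoints(cv2.minAreaRect(c)); P=np.array([onz(t,*p,.004) for p in bx]); print("mat",P.round(4),P.mean(0),np.linalg.norm(np.diff(P,axis=0),axis=1))
# tester lid
m=cv2.inRange(h,(0,0,150),(180,50,255)); m[:,:320]=0;m[:150]=0;m[260:]=0;m=cv2.morphologyEx(m,cv2.MORPH_OPEN,np.ones((3,3)))
m=cv2.morphologyEx(m,cv2.MORPH_CLOSE,np.ones((5,5)))
c=max(cv2.findContours(m,0,2)[0],key=cv2.contourArea); bx=cv2.boxPoints(cv2.minAreaRect(c)); P=np.array([onz(t,*p,.06) for p in bx]); print("tester",bx,P.round(4),P.mean(0),np.linalg.norm(np.diff(P,axis=0),axis=1))
# pan dark disc
for nm,cam,u0,v0 in(("top",t,370,208),("scene",s,278,239)):
    g=cv2.cvtColor(cam["img"],cv2.COLOR_RGB2GRAY); m=(g<110).astype(np.uint8)*255; w=np.zeros_like(m); w[v0-24:v0+24,u0-30:u0+30]=1
    c=max(cv2.findContours(m*w,0,1)[0],key=cv2.contourArea); e=cv2.fitEllipse(cv2.convexHull(c)); print("pan",nm,e,onz(cam,*e[0],.075))
    if nm=="top":e1=e
print("pan tri",tri(t,e1[0],s,e[0]))
print("bar",tri(t,(444.4,237.5),s,(186.1,243.5)),onz(t,444.4,237.5,.116))
cv2.imwrite("pics/crop.png",cv2.cvtColor(cv2.resize(np.hstack([t["img"][150:280,180:340],t["img"][150:280,320:480]]),None,fx=2.5,fy=2.5,interpolation=2),cv2.COLOR_RGB2BGR))
```

```text
blue tri (array([0.45649698, 0.16833566, 0.02036273]), np.float64(0.001989352928635508)) plane [0.45718119 0.16895873 0.021     ] [0.45658047 0.16673941 0.021     ]
brown [0.53593197 0.20335986 0.021     ]
green [0.62300275 0.21590427 0.021     ]
bottle cap (array([ 0.38262161, -0.00896893,  0.09317466]), np.float64(0.0028863345308352793))
mat [[0.6688 0.2778 0.004 ]
 [0.6909 0.1697 0.004 ]
 [0.4089 0.11   0.004 ]
 [0.3886 0.2149 0.004 ]] [0.53932722 0.19310531 0.004     ] [0.11028858 0.28825055 0.10680352]
tester [[339.75424 170.69974]
 [457.56955 163.96744]
 [461.55167 233.65417]
 [343.73636 240.38647]] [[ 0.6284 -0.0564  0.06  ]
 [ 0.6475 -0.3342  0.06  ]
 [ 0.4837 -0.3381  0.06  ]
 [ 0.4659 -0.0658  0.06  ]] [ 0.55637868 -0.19862247  0.06      ] [0.27847427 0.16381253 0.27293396]
pan top ((368.49237060546875, 207.65072631835938), (41.88620376586914, 42.69178771972656), 120.70622253417969) [ 0.54048217 -0.12120889  0.075     ]
pan scene ((278.0721435546875, 241.62167358398438), (37.01115417480469, 51.071006774902344), 82.4542007446289) [ 0.55045147 -0.13331957  0.075     ]
pan tri (array([ 0.54075181, -0.12373317,  0.06390651]), np.float64(0.0026690233944813816))
bar (array([ 0.47234125, -0.28036635,  0.11767902]), np.float64(0.0009965542891481201)) [ 0.47267956 -0.28046823  0.116     ]
```

View pics/crop.png

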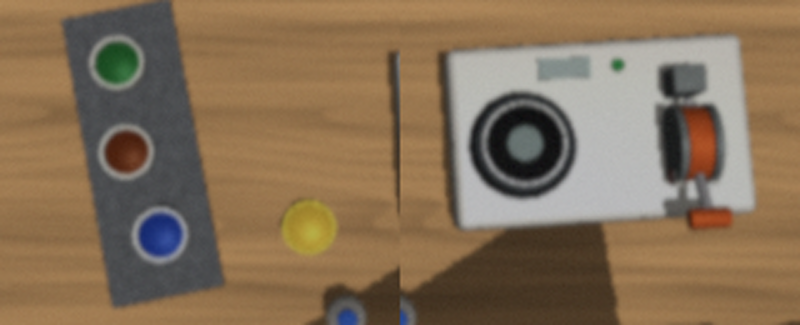

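The close crop confirms the choice: a blue dome in a white carrier, on the mat. Next I go over the pan for a wrist look on the way to the mat.

>>> shift_gripper --pt "0.0265 -0.0207 0 0" --pt "0.0265 -0.0207 0 0" --pt "0.0265 -0.0207 0 0" --pt "0.0265 -0.0207 0 0" --pt "0.0265 -0.0207 0 0" --pt "0.0265 -0.0207 0 0" --pt "0.0265 -0.0207 0 0" --pt "0.0265 -0.0207 0 0" --pt "0.0265 -0.0207 0 0" --pt "0.0265 -0.0207 0 0" --pt "0.0265 -0.0207 0 0" --pt "0.0265 -0.0207 0 0" --pt "0.0265 -0.0207 0 0" --pt "0.0265 -0.0207 0 0" --pt "0.0265 -0.0207 0 0" --pt "0.0265 -0.0207 0 0" --pt "0 0 0 0.078" --pt "0 0 0 0.078" --pt "0 0 0 0" --pt "0 0 0 0" --jaw 0.087

```text
time: 1.87
position: [0.501, -0.1225, 0.2225]
tool_rot: [0.994, 0.106, -0.0, -0.0]
ft_force: [-0.8, -0.4, 0.5]
grip_width: 0.087
grip_force: 0.0
```

Add to h.py:
```python
def to(x,y,z):
    o=robot.get_obs(); M=rot(o["tool_rot"]); print("t",o["time"],"at",np.round(o["position"],4),"heading",round(float(np.arctan2(M[1,0],M[0,0])),4),"tool delta",(M.T@(np.array([x,y,z])-o["position"])).round(4))
```

Run:
```python
from h import *
w=robot.camera("wrist"); save(w,"w1"); print(w["xyz"],rot(w["attitude"])[:,2],w["fx"]); print(proj(w,(.541,-.1225,.077)))
to(.457,.168,.15)
```

```text
[ 0.58298944 -0.10602714  0.38339948] [-0.29615041 -0.06306668 -0.95305694] 355.7926678735731
[328.94662103 142.73968506]
t 1.9167 at [ 0.5009 -0.1228  0.2225] heading 0.2114 tool delta [ 0.0181 -0.2935  0.0725]
```

View pics/w1.png

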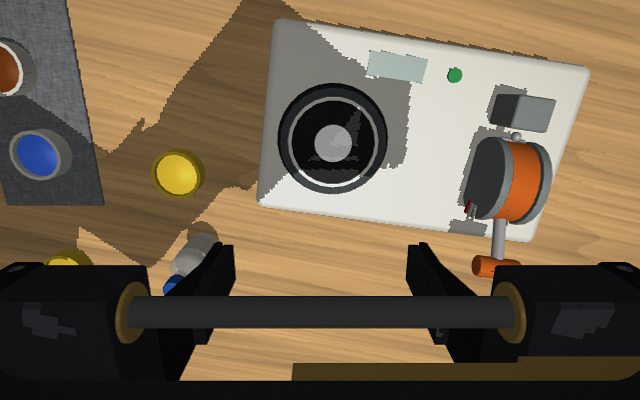

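The wrist view shows the pan ring centred near (333,140), the lever bar near (496,267) and the blue sample at (40,155). I'll fit the ring.

Add to h.py:
```python
def ringfit(w,u0,v0,r=70,zt=.077):
    g=cv2.cvtColor(w["img"],cv2.COLOR_RGB2GRAY); m=(g<95).astype(np.uint8)
    # first ring pixels along rays from the centre: dark->bright edge between 36 and 39 mm
    out=[]
    c=onz(w,u0,v0,zt)
    for it in range(3):
        pts=[]
        for a in np.arange(0,2*np.pi,.05):
            d=np.array([np.cos(a),np.sin(a),0]); rr=np.arange(.029,.045,.0004)
            val=[]
            for q in rr:
                u,v=proj(w,c+d*q); val.append(cv2.getRectSubPix(g,(1,1),(float(u),float(v)))[0,0])
            val=np.array(val,float); k=val.argmax()
            if 3<k<len(rr)-3 and val[k]>val[:k].min()+25 and val[k]>val[k:].min()+25: pts.append((c+d*rr[k])[:2])
        pts=np.array(pts); A=np.c_[2*pts,np.ones(len(pts))]; s=np.linalg.lstsq(A,(pts**2).sum(1),rcond=None)[0]
        c=np.array([s[0],s[1],zt]); rad=np.sqrt(s[2]+s[0]**2+s[1]**2)
    return c,rad,len(pts)
```

Run:
```python
from h import *
w=robot.camera("wrist"); print("wrist",ringfit(w,333,140))
t=robot.camera("top"); print("top",ringfit(t,369.5,207.6))
bb=[b for b in blobs(w,(100,120,60),(130,255,255)) if b[0][0]<100]; print(bb, onz(w,*bb[0][0],.021))
print("bar",[ (b[0],onz(w,*b[0],.12)) for b in blobs(w,(3,140,80),(18,255,255)) if b[0][1]>240])
```

```text
wrist (array([ 0.54142962, -0.12539575,  0.077     ]), np.float64(0.03711929784103019), 126)
top (array([ 0.54305725, -0.12267613,  0.077     ]), np.float64(0.036069500716449515), 20)
[([36.3, 154.9], [17, 134, 40, 42, 1245])] [0.4583073  0.16526728 0.021     ]
bar [([491.7, 265.2], array([ 0.47664583, -0.27333422,  0.12      ]))]
```

>>> shift_gripper --pt "0.002 -0.0293 0 0" --pt "0.002 -0.0293 0 0" --pt "0.002 -0.0293 0 0" --pt "0.002 -0.0293 0 0" --pt "0.002 -0.0293 0 0" --pt "0.002 -0.0293 0 0" --pt "0.002 -0.0293 0 0" --pt "0.002 -0.0293 0.01 0" --pt "0.002 -0.0293 0.03 0" --pt "0 -0.0293 0.03 0" --pt "0 0 0.03 0" --pt "0 0 0 0" --pt "0 0 0 0" --pt "0 0 0 0" --jaw 0.087

```text
time: 3.18
position: [0.459, 0.1666, 0.124]
tool_rot: [0.995, 0.104, 0.001, 0.0]
ft_force: [-0.7, 0.4, 1.4]
grip_width: 0.0872
grip_force: 0.0
```

Run:
```python
from h import *
w=robot.camera("wrist"); save(w,"w2"); print(proj(w,(.457,.168,.021)))
print([(b,onz(w,*b[0],.021)) for b in blobs(w,(100,120,60),(130,255,255))])
to(.457,.168,.010)
```

```text
[316.6696367  203.44799507]
[(([317.5, 201.8], [290, 176, 56, 52, 2235]), array([0.45845332, 0.1676416 , 0.021     ]))]
t 3.2333 at [0.4595 0.1666 0.1245] heading 0.2085 tool delta [-0.0025 -0.002   0.1145]
```

View pics/w2.png

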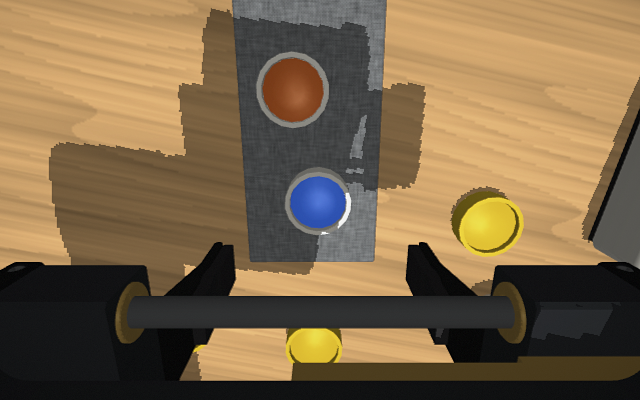

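The blue sample is centred at (317,202), between the fingers, and both side gaps are clear. Descending and gripping.

>>> shift_gripper --pt "-0.0012 -0.0014 0.02 0" --pt "0 0 0.02 0" --pt "0 0 0.02 0" --pt "0 0 0.02 0" --pt "0 0 0.015 0" --pt "0 0 0.01 0" --pt "0 0 0.0075 0" --pt "0 0 0.003 0" --pt "0 0 0 0" --pt "0 0 0 0" --jaw 0.087

```text
time: 4.07
position: [0.457, 0.1683, 0.0082]
tool_rot: [0.995, 0.105, 0.001, -0.0]
ft_force: [-0.0, -0.4, 0.4]
grip_width: 0.087
grip_force: 0.0
```

>>> shift_gripper --pt "0 0 0 0" --pt "0 0 0 0" --pt "0 0 0 0" --pt "0 0 0 0" --pt "0 0 0 0" --pt "0 0 0 0" --pt "0 0 0 0" --pt "0 0 0 0" --pt "0 0 0 0" --jaw 0.04 --force 20

```text
time: 4.82
position: [0.4562, 0.1684, 0.0075]
tool_rot: [0.995, 0.105, -0.0, -0.0]
ft_force: [-0.0, 0.7, 1.6]
grip_width: 0.0512
grip_force: 20.0
```

```bash
python3 -c "
from h import *
to(.458,.1677,.009)"
```

```text
t 4.8167 at [0.4562 0.1684 0.0075] heading 0.2098 tool delta [ 0.0016  0.0011 -0.0015]
```

>>> shift_gripper --pt "0 0 -0.005 0" --pt "0 0 -0.01 0" --pt "0 0 -0.02 0" --pt "0 0 -0.025 0" --pt "0 0 -0.025 0" --pt "0 0 -0.025 0" --pt "0 0 -0.025 0" --pt "0 0 -0.025 0" --pt "0 0 -0.02 0" --pt "0 0 0 0" --pt "0 0 0 0"

```text
time: 5.73
position: [0.4567, 0.1685, 0.189]
tool_rot: [0.995, 0.105, 0.002, -0.0]
ft_force: [-0.0, -0.4, -1.1]
grip_width: 0.0515
grip_force: 20.0
```

Run:
```python
from h import *
w=robot.camera("wrist"); save(w,"w3"); o=robot.get_obs(); z=o["position"][2]+.0135
print(o["grip_width"],o["grip_force"],o["ft_force"])
B=blobs(w,(100,120,60),(130,255,255)); M=rot(o["tool_rot"])
print([(b, (M.T@(onz(w,*b[0],z)-o["position"])).round(4)) for b in B])
to(.5415,-.125,.19)
```

```text
0.05121657787289597 19.999811053276062 [-1.46140822  0.19681966 -0.99300674]
[(([320.3, 266.2], [275, 232, 92, 64, 4923]), array([ 0.0057,  0.0011, -0.0135]))]
t 5.7833 at [0.4557 0.1683 0.1878] heading 0.2098 tool delta [ 0.0228  0.3047 -0.0022]
```

View pics/w3.png

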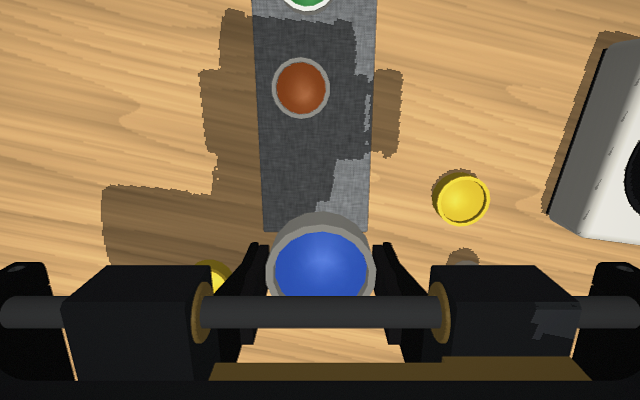

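The sample is held level between the fingers, centre near (320,270). The rod hides its lower edge from row 296 down, so I'll fit a circle to the visible rim to get the in-hand offset.

>>> shift_gripper --pt "0 0 0 0"

```text
time: 5.87
position: [0.455, 0.1682, 0.1867]
tool_rot: [0.995, 0.105, -0.001, 0.0]
ft_force: [-0.7, -0.4, -0.9]
grip_width: 0.0513
grip_force: 20.0
```

Run:
```python
from h import *
w=robot.camera("wrist"); o=robot.get_obs(); M=rot(o["tool_rot"])
m=cv2.inRange(cv2.cvtColor(w["img"],cv2.COLOR_RGB2HSV),(100,120,60),(130,255,255))
c=max(cv2.findContours(m,0,1)[0],key=cv2.contourArea)[:,0]; c=c[c[:,1]<288]
for dz in(.0115,.0135,.0145):
    p=np.array([M.T@(onz(w,*q,o["position"][2]+dz)-o["position"]) for q in c.astype(float)])[:,:2]
    s=np.linalg.lstsq(np.c_[2*p,np.ones(len(p))],(p**2).sum(1),rcond=None)[0]; print(dz,s[:2].round(4),np.sqrt(s[2]+s[0]**2+s[1]**2))
to(.5415,-.125,.19)
```

```text
0.0115 [0.0004 0.001 ] 0.021278191686463017
0.0135 [0.0015 0.001 ] 0.02099367640696379
0.0145 [0.0021 0.001 ] 0.02085141876721417
t 5.9167 at [0.4551 0.1682 0.1864] heading 0.2097 tool delta [ 0.0235  0.3048 -0.0038]
```

>>> shift_gripper --pt "0.001 0.012 0 0" --pt "0.002 0.025 0 0" --pt "0.002 0.025 0 0" --pt "0.002 0.025 0 0" --pt "0.002 0.025 0 0" --pt "0.002 0.025 0 0" --pt "0.002 0.025 0 0" --pt "0.002 0.025 0 0" --pt "0.002 0.025 0 0" --pt "0.002 0.025 0 0" --pt "0.002 0.025 0 0" --pt "0.001 0.025 0 0" --pt "0.001 0.017 0 0" --pt "0 0 0 0" --pt "0 0 0 0" --pt "0 0 0 0"

```text
time: 7.25
position: [0.541, -0.1231, 0.1866]
tool_rot: [0.994, 0.105, -0.001, -0.001]
ft_force: [-0.5, 0.1, -0.7]
grip_width: 0.051
grip_force: 20.0
```

```bash
python3 -c "
from h import *
w=robot.camera('wrist'); save(w,'w4'); print(ringfit(w,*proj(w,(.5415,-.125,.077)))); to(.540,-.1248,.105)"
```

```text
(array([ 0.54169568, -0.12520793,  0.077     ]), np.float64(0.03705592602765517), 92)
t 7.3 at [ 0.5411 -0.1228  0.1868] heading 0.2106 tool delta [-0.0013  0.0019  0.0818]
```

>>> shift_gripper --pt "-0.0013 0.0019 0.015 0" --pt "0 0 0.02 0" --pt "0 0 0.02 0" --pt "0 0 0.02 0" --pt "0 0 0.015 0" --pt "0 0 0.008 0" --pt "0 0 0.003 0" --pt "0 0 0 0" --pt "0 0 0 0"

```text
time: 8.05
position: [0.5417, -0.1261, 0.0871]
tool_rot: [0.994, 0.105, 0.001, 0.0]
ft_force: [0.6, 0.1, -0.4]
grip_width: 0.0515
grip_force: 20.0
```

```bash
python3 -c "
from h import *
to(.540,-.1248,.076);print(robot.get_obs()['ft_force'])"
```

```text
t 8.05 at [ 0.5417 -0.1261  0.0871] heading 0.2104 tool delta [-0.0014 -0.0016  0.0111]
[ 0.61823881  0.07189394 -0.42670668]
```

>>> shift_gripper --pt "-0.0007 -0.0008 0.002 0" --pt "0 0 0.002 0" --pt "0 0 0.002 0" --pt "0 0 0.0015 0" --pt "0 0 0.001 0" --pt "0 0 0.001 0" --pt "0 0 0.001 0" --pt "0 0 0.0005 0" --pt "0 0 0 0" --pt "0 0 0 0" --pt "0 0 0 0"

```text
time: 8.97
position: [0.5405, -0.1258, 0.0756]
tool_rot: [0.995, 0.105, 0.0, 0.0]
ft_force: [-0.9, -0.4, -1.2]
grip_width: 0.0517
grip_force: 20.0
```

```bash
python3 -c "
from h import *
to(.540,-.1248,.076);print(robot.get_obs()['ft_force'])
w=robot.camera('wrist'); save(w,'w5')"
```

```text
t 8.9667 at [ 0.5405 -0.1258  0.0756] heading 0.2099 tool delta [-0.0003 -0.001  -0.0004]
[-0.88913326 -0.38243958 -1.20964955]
```

View pics/w5.png

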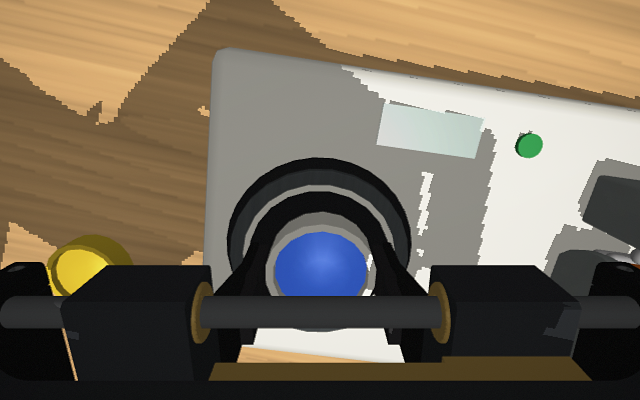

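The lens at (320,272) is concentric with the ring (columns 243 to 393). Releasing it.

>>> shift_gripper --pt "0 0 0 0" --pt "0 0 0 0" --pt "0 0 0 0" --pt "0 0 0 0" --pt "0 0 0 0" --pt "0 0 0 0" --pt "0 0 0 0" --pt "0 0 0 0" --jaw 0.068

```text
time: 9.68
position: [0.5403, -0.1257, 0.0755]
tool_rot: [0.995, 0.105, -0.0, -0.0]
ft_force: [0.6, 0.2, 0.2]
grip_width: 0.0683
grip_force: 0.0
```

>>> shift_gripper --pt "0 0 -0.003 0" --pt "0 0 -0.006 0" --pt "0 0 -0.01 0" --pt "0 0 -0.015 0" --pt "0 0 -0.02 0" --pt "0 0 -0.025 0" --pt "0 0 -0.025 0" --pt "0 0 -0.02 0" --pt "0 0 0 0" --pt "0 0 0 0" --pt "0 0 0 0"

```text
time: 10.6
position: [0.5397, -0.1254, 0.1994]
tool_rot: [0.995, 0.105, -0.0, -0.0]
ft_force: [0.2, -0.1, -0.2]
grip_width: 0.0681
grip_force: 0.0
```

Run:
```python
from h import *
w=robot.camera("wrist"); save(w,"w6")
B=[b for b in blobs(w,(100,120,60),(130,255,255)) if b[1][4]>800]; print(B,[onz(w,*b[0],.0885) for b in B])
print(ringfit(w,*proj(w,(.5415,-.125,.072)),zt=.072))
to(.473,-.279,.2)
```

```text
[([320.9, 195.0], [295, 170, 53, 51, 2141])] [array([ 0.54255863, -0.12629322,  0.0885    ])]
(array([ 0.54218577, -0.12514135,  0.072     ]), np.float64(0.03665977023331025), 121)
t 10.65 at [ 0.5394 -0.1252  0.1987] heading 0.2098 tool delta [-0.097   0.1365 -0.0013]
```

View pics/w6.png

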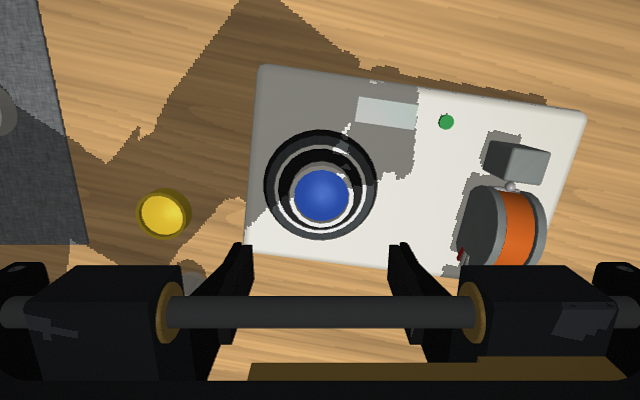

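The lens rests about 1.2 mm from the ring centre, flat and released. Now the lever: move above the bar, turn, and shut the fingers.

>>> shift_gripper --pt "-0.0125 0.017 0 0" --pt "-0.0125 0.017 0 0" --pt "-0.0125 0.017 0 0" --pt "-0.0125 0.017 0 0" --pt "-0.0125 0.017 0 0" --pt "-0.0125 0.017 0 0" --pt "-0.0125 0.017 0 0" --pt "-0.012 0.017 0 0" --pt "0 0 0 0.07" --pt "0 0 0 0.07" --pt "0 0 0 0" --pt "0 0 0 0" --pt "0 0 0 0" --jaw 0

```text
time: 11.73
position: [0.471, -0.2789, 0.1986]
tool_rot: [0.999, 0.036, -0.001, -0.001]
ft_force: [-0.0, 0.3, 0.8]
grip_width: 0.0009
grip_force: 0.0
```

Run:
```python
from h import *
t=robot.camera("top"); print(blobs(t,(3,130,80),(18,255,255),20))
s=robot.camera("scene"); print([b for b in blobs(s,(3,130,80),(18,255,255),20) if b[0][1]>220]); print(proj(s,(.4723,-.2804,.117)))
save(s,"s2"); print(robot.get_obs()["grip_width"]); to(.470,-.279,.135)
```

```text
[([338.8, 130.9], [334, 129, 11, 5, 33]), ([440.4, 204.5], [436, 193, 10, 24, 192]), ([230.1, 210.3], [223, 203, 16, 15, 187]), ([296.3, 232.4], [292, 228, 14, 13, 26]), ([245.7, 310.8], [240, 301, 16, 17, 31]), ([605.9, 375.2], [560, 338, 80, 62, 3216])]
[([186.5, 244.4], [176, 236, 23, 18, 215]), ([218.4, 267.1], [202, 254, 30, 31, 387])]
[186.42706204 243.80446656]
0.0006020537959969699
t 11.8333 at [ 0.4713 -0.279   0.1991] heading 0.0713 tool delta [-0.0012 -0.      0.0641]
```

Descend to just above the bar, then press slowly.

>>> shift_gripper --pt "-0.0012 0 0.015 0" --pt "0 0 0.015 0" --pt "0 0 0.015 0" --pt "0 0 0.01 0" --pt "0 0 0.007 0" --pt "0 0 0.004 0" --pt "0 0 0.004 0" --pt "0 0 0.004 0" --pt "0 0 0 0" --pt "0 0 0 0" --jaw 0 --force 20

```text
time: 12.67
position: [0.4704, -0.2797, 0.1257]
tool_rot: [0.999, 0.035, 0.0, 0.0]
ft_force: [-1.2, 0.1, -0.3]
grip_width: 0.0006
grip_force: 0.0
```

>>> shift_gripper --pt "0 0 0.004 0" --pt "0 0 0.004 0" --pt "0 0 0.004 0" --pt "0 0 0.004 0" --pt "0 0 0.004 0" --pt "0 0 0.004 0" --pt "0 0 0 0" --pt "0 0 0 0"

```text
time: 13.33
position: [0.4686, -0.2795, 0.1021]
tool_rot: [0.999, 0.035, -0.001, -0.0]
ft_force: [-3.0, 0.7, 5.7]
grip_width: 0.0006
grip_force: 2.9
```

Run:
```python
from h import *
s=robot.camera("scene"); print([b for b in blobs(s,(3,130,80),(18,255,255),20) if b[0][1]>220]); cv2.imwrite("pics/s3.png",cv2.resize(s["img"][180:340,120:320,::-1],None,fx=3,fy=3)); to(.470,-.279,.067)
```

```text
[([194.4, 250.2], [189, 245, 9, 10, 38]), ([181.9, 256.1], [176, 250, 13, 12, 96]), ([217.3, 265.4], [201, 254, 30, 27, 340])]
t 13.3833 at [ 0.4686 -0.2795  0.1022] heading 0.0706 tool delta [ 0.0015 -0.0004  0.0352]
```

View pics/s3.png

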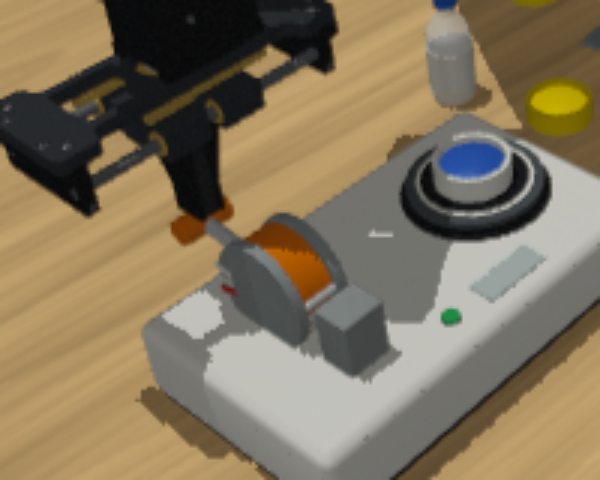

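The shut fingers press the middle of the bar (crop 205,215), the lever is partway down, and the lens still sits inside the ring.

>>> shift_gripper --pt "0 0 0.004 0" --pt "0 0 0.004 0" --pt "0 0 0.004 0" --pt "0 0 0.004 0" --pt "0 0 0.004 0" --pt "0 0 0.004 0" --pt "0 0 0.003 0" --pt "0 0 0.003 0" --pt "0 0 0.002 0" --pt "0 0 0 0" --pt "0 0 0 0"

```text
time: 14.3
position: [0.47, -0.2795, 0.0702]
tool_rot: [0.999, 0.035, -0.0, 0.0]
ft_force: [-1.8, 0.8, 5.4]
grip_width: 0.0001
grip_force: 2.5
```

>>> shift_gripper --pt "0 0 0.001 0" --pt "0 0 0.001 0" --pt "0 0 0 0" --pt "0 0 0 0" --pt "0 0 0 0" --pt "0 0 0 0"

```text
time: 14.8
position: [0.4704, -0.2796, 0.0684]
tool_rot: [0.999, 0.035, 0.0, 0.0]
ft_force: [-1.3, 1.3, 7.4]
grip_width: 0.0002
grip_force: 3.6
```

>>> shift_gripper --pt "0 0 0.001 0" --pt "0 0 0.001 0" --pt "0 0 0 0" --pt "0 0 0 0" --pt "0 0 0 0" --pt "0 0 0 0" --pt "0 0 0 0"

```text
time: 15.38
position: [0.4705, -0.2797, 0.068]
tool_rot: [0.999, 0.035, 0.001, 0.001]
ft_force: [-2.4, 2.9, 18.1]
grip_width: 0.0007
grip_force: 9.0
```

Run:
```python
from h import *
s=robot.camera("scene"); cv2.imwrite("pics/s4.png",cv2.resize(s["img"][180:340,120:320,::-1],None,fx=3,fy=3)); to(.47,-.279,.068)
```

```text
t 15.4333 at [ 0.4705 -0.2797  0.068 ] heading 0.0701 tool delta [-0.0005 -0.0008 -0.    ]
```

View pics/s4.png

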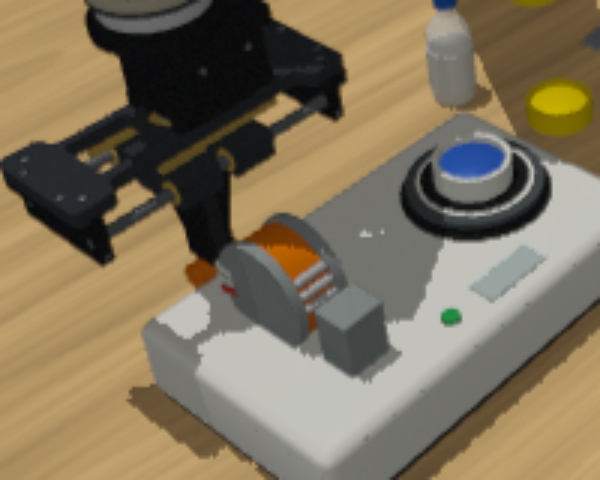

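The lever is at its stop: the force rose to 18 N at z = 0.068, where the stop should be. The bar is down at crop (200,270) and the lens is still centred. Handing in.

```bash
python3 -c "
from rig import robot
print(robot.hand_in())"
```

```text
the job is handed in; nothing more can be done
None
```

The job is handed in, verdict not shown: the blue lens was about 1 mm off the pan's centre, flat and released, and the shut fingers still held the lever at its third-notch stop with about 18 N.

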